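# Seat the keyed hub on the laser marker's rotary table

## Task

Put the hub that has two keyways cut in its rim on the rotary table: turn it until the keyways line up with the two upright drive pins, set it down so that it lies flat and fully home on the table with a pin in each keyway, and let go. Leave the other hub, the one with the plain round rim, where it is.

Things in the scene. Friction and masses are not known exactly. Their poses are not given: they have to be found in the camera images.
- keyed_grip (a point): Loose grey metal hub (0.3 kg): disc d 90 mm, 12 thick, flat on the bench, with a clamp block on its middle, 40 (x) by 14 (y) by 56 mm high, to grip across its 14 mm. Two keyways, open slots 16 wide, 16 deep, cut through the rim at its +x and -x, in line with the block's long side. Point: block's centre on the disc's axis, 40 mm above the disc's underside; z up. Half a turn makes no difference.
- plain_grip (a point): The same point of the other loose hub, which stays where it is: same disc, block, material and axes, but a plain round rim without keyways. The two hubs may change places.
- seat (a point): Centre of the flat top of the rotary table's dark round platter (d 116 mm, 45 mm above the bench), on which the hub's underside must lie. Platter and its 140 mm square grey base are fixed; small motor at +y, no higher than 46 mm. Two upright steel drive pins, 9 mm thick, 18 mm high, upper half tapering to 4 mm, stand 38 mm from this point at its +x and -x. z up.
Not all that is in view belongs to the job. What is shaped like the part that bears keyed_grip but red is not meant. There is more than one size of the part that bears seat; the job needs the smaller.

How it is judged:
At the end, for the whole second after the job is handed in: The keyed hub lies flat on the platter (its grasp point 40 mm above the seat, within 5 mm, tilt under 5 degrees), centred within 10 mm, its keyways in line with the pins within 10 degrees (horizontal distance between keyed_grip and seat below 0.01 m and angle between the x axis of keyed_grip and the x axis of seat, either way round below 0.175 rad and z of keyed_grip in the frame of seat between 0.035 and 0.045 m and angle between keyed_grip's own z axis and vertical below 0.09 rad); the robot touches nothing.
It fails at once if the plain hub is moved by more than 30 mm (distance of plain_grip from where it was at the start of the episode above 0.03 m).
It also fails if it takes over 35 s, if anything falls off the work surface, if the arm or the gripper's body presses on something with over 40 N, if the wrist force passes 120 N, or if a joint passes its speed limit or range.

## Robot

A 6-joint arm with a two-finger parallel gripper is mounted at the origin on the work surface. World frame = base frame: x ahead of the robot, y to its left, z up, the work surface at z = 0. Lengths are in m, angles in rad, forces in N, time in s.
With the tool pointing down it reaches from about 0.275 to 0.975 m from the base axis. Payload 8.4 kg.
Tool frame: the origin (TCP) lies midway between the tips of the shut fingers; the grasp point (between the pads) lies 19 mm behind it (manip.tcp_to_grasp is the distance from the TCP to the grasp point, in m); x points along the fingers, z is the direction in which the jaws open and shut, and the axes are right-handed (so a half turn about x gives the same grasp; the last joint's range is limited). The gripper opens to 92 mm and grips with 3 to 60 N. Pads are 20 mm wide; open, the fingers measure 128 mm over their backs; the gripper's body (75 mm by 189 mm) begins 69 mm behind the grasp point.
Start: joints at [1.272, 0.353, 1.633, -0, 1.155, -0.002], TCP at [0.183, 0.598, 0.215] pointing down, gripper open.
Joint ranges: [-2.63, 2.63], [-0.92, 2.1], [0.06, 2.66], [-1.3, 4.44], [0, 2.69], [-3.02, 3.02]. Speed limits (rad/s): [2.22, 2.22, 2.79, 3.14, 3.14, 3.14].

## Interface

Orientations are given as a rotation vector (axis times angle).
In Python, from station import monitor, snapshot, manip gives the robot as it stands.
- The arm moves only by the tool move_arm, never from a script. Its argument "steps" is a list of rows, each a list of 3 entries, a list of its own where there are three numbers: the shift along the tool's x, y, z in cm, then the turn, a rotation vector about the tool's x, y, z in rad, then the closure, from 0 (fully open) to 1 (shut). In form: [[[tx, ty, tz], [rx, ry, rz], hand], ...]. A call has exactly 10 rows; each row is the pose to reach, as a shift and turn from the pose measured when the call began, along the tool's axes at that moment; what a row does not reach only later rows make up. A row lasts 1/10 s, in which the tool goes at most 50 mm and 8.59 degrees, less where a joint would pass 70% of its speed; a pose out of reach is approached as far as the arm can. A call with a gripper value outside its range is refused whole. The fingers move at their own pace and stop on an object; "force" is the grip in N (left out, the last holds). Time passes only in rows, so rows that repeat a pose let the fingers close, or fill a call up. It gives the time, the measured TCP pose, the force and the opening at its end, in the units of the state.
- monitor.observe(): the state, without advancing time (a new reading comes with each control period).
- snapshot(name): name is "scene" or "top" or "wrist"; returns a dict with "image" (480x640x3 uint8, red, green, blue), "depth" (480x640 float32, m along the optical axis (not along the pixel's ray), 0 where there is no reading), "K" (3x3 intrinsics, pixels), "origin" and "attitude" of the camera in the world; the wrist camera has in their place "hand_eye" (4x4, takes a point from camera to tool coordinates, whose origin is the TCP and whose axes are the tool frame's). Camera axes: x right, y down, z forward; pixel columns grow to the right and rows downward; lengths in m; the calibration is good to about 2 mm. The wrist camera is an equidistant fisheye: a pixel r from the principal point sees the ray r / f radians off the axis. A picture is of the moment at which its call begins: read the wrist's pose just before it.
- manip.close_job(): hands the job in, once; it reports no verdict.
The state is a dict: "clock": time; "qpos": joint angles; "qd": joint speeds; "joint_efforts": joint torques, N m; "ee_pos": TCP position; "tcp_rot": TCP orientation; "contact_force": force on the tool from outside, world axes, zero at the start; "wrist_torque": the same for the moment, N m; "gripper_width": finger opening in m.
Only numpy, scipy, OpenCV 4.12 (cv2) and the standard library are available. Lean on these libraries where they do the work, as an engineer would, in place of code of your own. Each camera call takes 0.05 s, during which the arm holds its last target. There are 200 camera calls.

## Working session

There is one attempt and no reset: what is moved stays moved. The work goes in short steps, Python scripts to look and compute and a tool call to move; the robot and the scene stay as the last step left them, time stands still between calls to the robot, and variables do not carry over. Pictures are saved under pics/ and viewed, about 8 in all and at most 12, crops included, and the job is handed in when it is done.

Besides the shell and the picture viewer there is one more tool, called after "Call:" as name(argument=value, ...) on one line, values as JSON. move_arm: Moves the arm, as the interface text tells. Its arguments: {"type":"object","properties":{"steps":{"type":"array","items":{"type":"array"}},"force":{"type":"number"}},"required":["steps"]}

```bash
mkdir -p pics; ls; cat > h.py <<'E'
import numpy as np, cv2
from scipy.spatial.transform import Rotation as R
from station import monitor, snapshot, manip
def rot(a):
    a=np.array(a,float)
    return a if a.shape==(3,3) else (R.from_rotvec(a).as_matrix() if a.size==3 else R.from_quat(a).as_matrix())
def cloud(s):
    K=s["K"];d=s["depth"];v,u=np.mgrid[:480,:640]
    P=np.stack([(u-K[0,2])/K[0,0]*d,(v-K[1,2])/K[1,1]*d,d],-1)
    return P@rot(s["attitude"]).T+np.array(s["origin"])
def toplane(s,uv,z):
    K=s["K"];uv=np.atleast_2d(np.array(uv,float))
    r=np.c_[(uv[:,0]-K[0,2])/K[0,0],(uv[:,1]-K[1,2])/K[1,1],np.ones(len(uv))]@rot(s["attitude"]).T
    o=np.array(s["origin"]); return o+r*((z-o[2])/r[:,2])[:,None]
def save(n,im): cv2.imwrite("pics/"+n,cv2.cvtColor(im,cv2.COLOR_RGB2BGR))
E
python3 - <<'E'
from h import *
st=monitor.observe(); print({k:np.round(v,3) for k,v in st.items()})
import pickle
for n in("top","scene"):
    s=snapshot(n);pickle.dump(s,open(n+".pkl","wb"));save(n+"1.png",s["image"]);print(n,s["K"],s["origin"],s["attitude"],(s["depth"]>0).mean())
E
```

```text
pics
{'clock': np.float64(0.0), 'qpos': array([ 1.272,  0.354,  1.634, -0.   ,  1.155, -0.002]), 'qd': array([ 0.   ,  0.   , -0.001, -0.001, -0.   , -0.   ]), 'joint_efforts': array([ 3.0000e-03, -5.9386e+01, -3.3420e+01,  7.0000e-02,  2.4000e-02,
       -0.0000e+00]), 'ee_pos': array([0.183, 0.597, 0.214]), 'tcp_rot': array([-0.989,  1.336,  0.987]), 'contact_force': array([ 1.612, -0.154, -0.125]), 'wrist_torque': array([ 0.028, -0.023,  0.011]), 'gripper_width': np.float64(0.092)}
top [[450.44334626   0.         316.76350673]
 [  0.         450.44334626 236.82958839]
 [  0.           0.           1.        ]] [0.32680516 0.01616024 0.89373341] [-2.13645915  2.11464309 -0.20842942] 0.996171875
scene [[593.32930749   0.         318.29389456]
 [  0.         593.32930749 237.35327715]
 [  0.           0.           1.        ]] [ 1.05143271 -0.38929925  0.70132673] [-2.08792677 -1.11387595  0.49411766] 0.995927734375
```

View pics/top1.png

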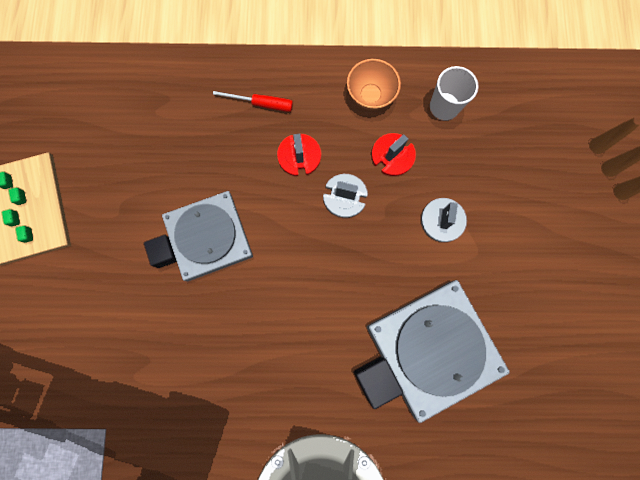

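View pics/scene1.png

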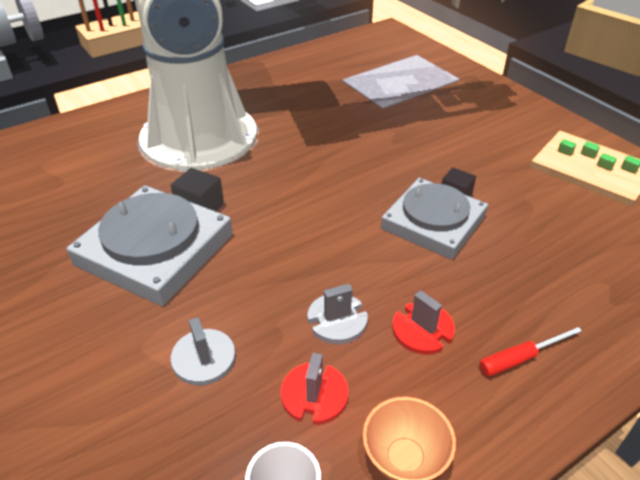

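The top view shows these candidates:
- **Hubs:** grey keyed at (345,195), grey plain at (444,220), and red at (299,154) and (394,154). The grey hub at (345,195) fits because it has notches left and right in its rim.
- **Tables:** small at (205,234) and large at (441,350). The small one is meant.

Next I measure in both views and make a confirming crop.

```bash
cat > m.py <<'E'
from h import *
import pickle
def rect(P):
    (c,(w,h),a)=cv2.minAreaRect((P[:,:2]*1000).astype(np.float32)); 
    if w<h: w,h,a=h,w,a+90
    return np.round(c,1),round(w,1),round(h,1),round(a,1)
S={n:pickle.load(open(n+".pkl","rb")) for n in("top","scene")}
hub0=toplane(S["top"],[345,195],.012)[0];pl0=toplane(S["top"],[444,220],.012)[0];seat0=toplane(S["top"],[205,234],.045)[0];big0=toplane(S["top"],[441,350],.05)[0]
print("rough",hub0,pl0,seat0,big0)
for n,s in S.items():
    C=cloud(s)
    hsv=cv2.cvtColor(s["image"],cv2.COLOR_RGB2HSV)
    for nm,c in(("keyed",hub0),("plain",pl0)):
        near=np.hypot(*(C[...,:2]-c[:2]).transpose(2,0,1))<.06
        g=near&(hsv[...,1]<60)
        d=C[g&(C[...,2]>.006)&(C[...,2]<.018)&(hsv[...,2][...]>120)]
        b=C[near&(C[...,2]>.050)&(C[...,2]<.066)]
        (cx,cy),r=cv2.minEnclosingCircle((d[:,:2]*1000).astype(np.float32))
        print(n,nm,"disc",len(d),np.round([cx,cy,r],1),"z",np.median(d[:,2]).round(4),"block",rect(b) if len(b) else None,"ztop",np.percentile(b[:,2],[50,90]).round(4))
    for nm,c in(("seat",seat0),("big",big0)):
        rr=np.hypot(*(C[...,:2]-c[:2]).transpose(2,0,1));near=rr<.13
        dark=near&(hsv[...,2]<150)&(C[...,2]>.035)
        d=C[dark&(rr<.1)&(C[...,2]<.08)]; 
        zt=np.median(C[rr<.02][:,2])
        base=C[near&(hsv[...,2]>150)&(C[...,2]>.015)]
        p=near&(C[...,2]>zt+.006)&(rr<.07)
        k,lab,stt,cen=cv2.connectedComponentsWithStats(p.astype(np.uint8))
        print(n,nm,"ztop",zt.round(4),"base",rect(base),"basez",np.median(base[:,2]).round(4))
        for i in range(1,k):
            if stt[i,4]>1: q=C[lab==i]; print("  pin",stt[i,4],cen[i].round(1),q.mean(0).round(4),q[:,2].max().round(3))
t,sc=S["top"]["image"],S["scene"]["image"]
a=cv2.resize(t[130:250,270:480],None,fx=3.6,fy=3.6,interpolation=cv2.INTER_CUBIC)[:,:760]
b=cv2.resize(t[180:290,135:265],(378,168*2-20),interpolation=cv2.INTER_CUBIC)[:160*2]
A=cv2.resize(t[130:250,270:480],(525,300),interpolation=cv2.INTER_CUBIC);B=cv2.resize(sc[280:400,160:370],(525,300),interpolation=cv2.INTER_CUBIC)
D=cv2.resize(t[180:290,145:255],(270,300));E=cv2.resize(sc[165:265,380:490],(270,300))
save("crop1.png",np.vstack([np.hstack([A,D]),np.hstack([B,E])]))
E
python3 m.py
```

```text
rough [ 0.58219844 -0.04565588  0.012     ] [ 0.53241776 -0.24479738  0.012     ] [0.49199135 0.22530636 0.045     ] [ 0.28028422 -0.21748273  0.05      ]
top keyed disc 1075 [583.6 -45.5  45.4] z 0.0119 block (array([582.1, -44.6]), 39.8, 12.4, 78.1) ztop [0.0592 0.0656]
top plain disc 1162 [ 535.2 -244.3   45.4] z 0.0122 block (array([ 534. , -243.1]), 38.0, 15.7, 167.2) ztop [0.0598 0.0651]
top seat ztop 0.0451 base (array([494.9, 228.2]), 139.2, 138.7, 21.4) basez 0.0302
  pin 20 [196.4 213.4] [0.5295 0.2408 0.0572] 0.064
  pin 18 [209.1 250.1] [0.4588 0.2127 0.0582] 0.064
top big ztop 0.0624 base (array([ 280.9, -216.3]), 192.4, 192.2, 27.7) basez 0.0431
  pin 36 [428. 323.] [ 0.3284 -0.1881  0.0793] 0.088
  pin 41 [457.6 376.7] [ 0.2369 -0.2365  0.079 ] 0.09
scene keyed disc 1462 [584.9 -46.2  46. ] z 0.0106 block (array([585.3, -46.3]), 40.8, 16.4, 77.0) ztop [0.0598 0.0655]
scene plain disc 2245 [ 536.3 -244.5   46. ] z 0.0109 block (array([ 536.7, -244.6]), 41.6, 15.4, 169.3) ztop [0.0609 0.0657]
scene seat ztop 0.0437 base (array([496.6, 227. ]), 142.2, 140.0, 111.3) basez 0.0423
  pin 25 [417.8 190.9] [0.4622 0.2122 0.0556] 0.063
  pin 28 [457.3 206.7] [0.5331 0.2392 0.0557] 0.064
scene big ztop 0.0611 base (array([ 279.4, -208.7]), 211.5, 193.8, 117.8) basez 0.0598
  pin 69 [122. 207.] [ 0.2402 -0.2403  0.0759] 0.087
  pin 74 [171.8 226.9] [ 0.3329 -0.1921  0.076 ] 0.086
```

View pics/crop1.png

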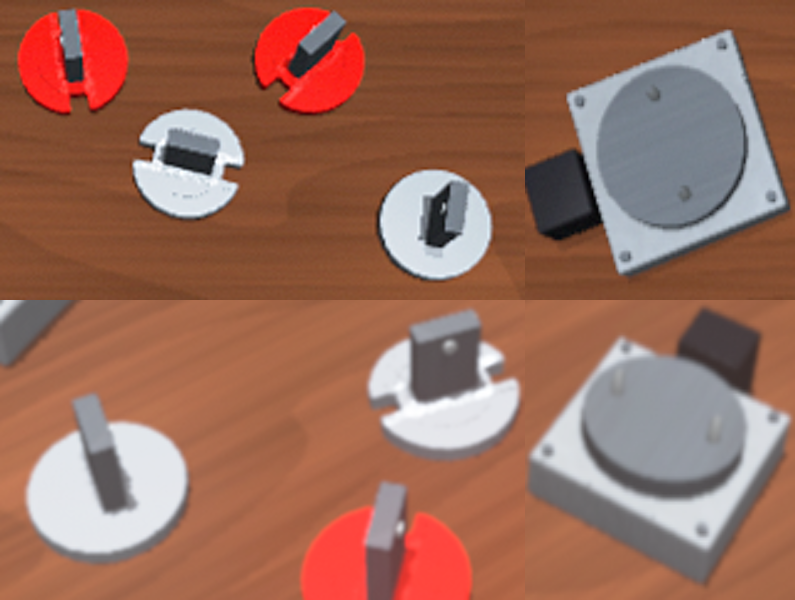

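The crop confirms it: the grey hub at top (345,195) has slots left and right of its block. The one at (444,220) has a plain rim, the other two notched discs are red, and the table at (205,234) is the small one (140 mm base).

Both views agree:
- **Keyed hub:** about (0.584, -0.046), block axis 77.6°, top at 68 mm.
- **Seat:** about (0.4955, 0.2265, 0.045), pin axis 21.3°.

Next I plan the approach.

```bash
cat >> h.py <<'E'
def plan(pos,phi_deg):
    st=monitor.observe();T=rot(st["tcp_rot"]);p=np.array(st["ee_pos"])
    best=None
    for f in(phi_deg,phi_deg+180):
        a=np.deg2rad(f);z=np.array([np.cos(a),np.sin(a),0]);x=np.array([0,0,-1.]);G=np.c_[x,np.cross(z,x),z]
        rv=R.from_matrix(T.T@G).as_rotvec()
        print("phi",f,"shift cm",np.round(T.T@(np.array(pos)-p)*100,2),"turn",np.round(rv,4),"|deg|",round(np.rad2deg(np.linalg.norm(rv)),1))
    z=T[:,2];print("t",st["clock"],"tcp",p.round(4),"jaw yaw",np.rad2deg(np.arctan2(z[1],z[0])).round(2),"tilt",np.rad2deg(np.arccos(-T[2,0])).round(2),"F",np.round(st["contact_force"],2),"w",round(st["gripper_width"],4),"q",np.round(st["qpos"],3))
E
python3 -c "
from h import *
plan([.584,-.0455,.16],-12.4)"
```

```text
phi -12.4 shift cm [  5.46 -57.18 -49.72] turn [ 1.4904e+00 -1.0000e-03  1.0000e-03] |deg| 85.4
phi 167.6 shift cm [  5.46 -57.18 -49.72] turn [-1.6511e+00 -1.0000e-03 -1.1000e-03] |deg| 94.6
t 0.1 tcp [0.1826 0.5972 0.2139] jaw yaw 73.0 tilt 0.07 F [-0.78 -1.07  0.42] w 0.0919 q [ 1.272  0.354  1.634 -0.     1.155 -0.002]
```

Call:
move_arm(steps=[[[0, -5, -4], [0.14, 0, 0], 0], [[0, -10, -8.6], [0.28, 0, 0], 0], [[0, -15, -13], [0.42, 0, 0], 0], [[0, -19, -16.5], [0.55, 0, 0], 0], [[0, -23, -20], [0.65, 0, 0], 0], [[0, -27, -23.5], [0.75, 0, 0], 0], [[0, -31, -27], [0.85, 0, 0], 0], [[0, -35, -30.4], [0.95, 0, 0], 0], [[0, -39, -34], [1.05, 0, 0], 0], [[0, -43, -37.4], [1.15, 0, 0], 0]])

```text
clock: 1.1
ee_pos: [0.4477, 0.1714, 0.2144]
tcp_rot: [-0.095, 1.569, 0.093]
contact_force: [0.8, 0.9, 0.4]
gripper_width: 0.0919
```

```bash
python3 -c "
from h import *
plan([.584,-.0455,.16],-12.4)"
```

```text
phi -12.4 shift cm [  5.46 -23.16  10.93] turn [ 3.364e-01 -2.000e-04  1.100e-03] |deg| 19.3
phi 167.6 shift cm [  5.46 -23.16  10.93] turn [-2.8052e+00 -1.6000e-03 -3.0000e-04] |deg| 160.7
t 1.1 tcp [0.4477 0.1714 0.2144] jaw yaw 6.87 tilt 0.07 F [0.84 0.89 0.37] w 0.0919 q [ 3.630e-01  1.250e-01  1.935e+00 -1.000e-03  1.082e+00  2.440e-01]
```

```bash
cat >> h.py <<'E'
def wsnap(n):
    import pickle
    st=monitor.observe();s=snapshot("wrist");s["p"]=np.array(st["ee_pos"]);s["T"]=rot(st["tcp_rot"]);pickle.dump(s,open(n+".pkl","wb"));save(n+".png",s["image"]);return s
def wray(s,uv):
    K=s["K"];uv=np.atleast_2d(np.array(uv,float));d=np.c_[uv[:,0]-K[0,2],uv[:,1]-K[1,2]]/K[0,0]
    th=np.linalg.norm(d,axis=1);r=np.c_[d*np.sinc(th/np.pi)[:,None]**1*1.0,np.cos(th)]
    H=np.array(s["hand_eye"]);W=s["T"]@H[:3,:3]
    return s["p"]+s["T"]@H[:3,3],r@W.T,np.cos(th)
def wplane(s,uv,z):
    o,r,_=wray(s,uv);return o+r*((z-o[2])/r[:,2])[:,None]
def wcloud(s):
    v,u=np.mgrid[:480,:640];o,r,c=wray(s,np.c_[u.ravel(),v.ravel()])
    return (o+r*(s["depth"].ravel()/c)[:,None]).reshape(480,640,3)
E
python3 -c "
from h import *
s=wsnap('pics/w1'); print(s['K'],s['hand_eye'],(s['depth']>0).mean())" ; mv pics/pics/* pics/ 2>/dev/null; ls pics
```

```text
[[371.64829954   0.         318.58218189]
 [  0.         371.64829954 242.76592877]
 [  0.           0.           1.        ]] [[-4.20873094e-04 -2.91655365e-01  9.56523377e-01 -1.69799753e-01]
 [ 1.97885210e-04 -9.56523467e-01 -2.91655305e-01  8.39943592e-02]
 [ 9.99999892e-01  6.65319588e-05  4.60289275e-04  1.45256633e-04]
 [ 0.00000000e+00  0.00000000e+00  0.00000000e+00  1.00000000e+00]] 0.996171875
crop1.png
scene1.png
top1.png
w1.pkl
```

Call:
move_arm(steps=[[[1, -4, 2], [0.1, 0, 0], 0], [[2, -8, 4], [0.2, 0, 0], 0], [[3, -12, 6], [0.3, 0, 0], 0], [[4, -16, 8], [0.336, 0, 0], 0], [[5, -19, 9.5], [0.336, 0, 0], 0], [[5.4, -22, 10.5], [0.336, 0, 0], 0], [[5.4, -23.2, 10.9], [0.336, 0, 0], 0], [[5.4, -23.2, 10.9], [0.336, 0, 0], 0], [[5.4, -23.2, 10.9], [0.336, 0, 0], 0], [[5.4, -23.2, 10.9], [0.336, 0, 0], 0]])

```text
clock: 2.15
ee_pos: [0.585, -0.0512, 0.1619]
tcp_rot: [0.173, 1.561, -0.178]
contact_force: [-0.1, 1.0, -0.4]
gripper_width: 0.0918
```

```bash
cat > w.py <<'E'
from h import *
import pickle
from m import rect
def hub(s,c,z0=0):
    C=wcloud(s);hsv=cv2.cvtColor(s["image"],cv2.COLOR_RGB2HSV);near=np.hypot(*(C[...,:2]-np.array(c)).transpose(2,0,1))<.06
    d=C[near&(hsv[...,1]<60)&(abs(C[...,2]-z0-.012)<.005)];b=C[near&(abs(C[...,2]-z0-.068)<.006)]
    (cx,cy),r=cv2.minEnclosingCircle((d[:,:2]*1000).astype(np.float32))
    print("hub disc",len(d),np.round([cx,cy,r],1),np.median(d[:,2]).round(4),"block",len(b),rect(b) if len(b)>3 else None,b[:,2].mean().round(4))
def seat(s,c):
    C=wcloud(s);rr=np.hypot(*(C[...,:2]-np.array(c)).transpose(2,0,1))
    zt=np.median(C[rr<.02][:,2]);pl=C[(rr<.075)&(abs(C[...,2]-zt)<.005)];(cx,cy),r=cv2.minEnclosingCircle((pl[:,:2]*1000).astype(np.float32))
    print("seat z",zt.round(4),"circle",np.round([cx,cy,r],1))
    k,lab,stt,cen=cv2.connectedComponentsWithStats(((rr<.06)&(C[...,2]>zt+.006)&(C[...,2]<zt+.03)).astype(np.uint8))
    Q=[(cen[i],C[lab==i]) for i in range(1,k) if stt[i,4]>8]
    for u,q in Q: print(" pin",len(q),u.round(1),q.mean(0).round(4),q[:,2].max().round(4))
    if len(Q)==2:
        a,b=[q.mean(0) for _,q in Q];d=a-b;print(" mid",((a+b)/2).round(4),"ang",np.rad2deg(np.arctan2(d[1],d[0])).round(2),"dist",np.linalg.norm(d[:2]).round(4))
E
sed -i 's/^S={n/if __name__!="__main__": raise_=1\nS={n/' m.py; python3 - <<'E'
s=open('m.py').read().split('if __name__')[0]
open('m.py','w').write(s)
E
python3 - <<'E'
from w import *
s=wsnap('w2');cv2.imwrite('pics/w2.png',s["image"][...,::-1])
hub(s,(.584,-.0455)); seat(pickle.load(open('pics/w1.pkl','rb')),(.4955,.2265))
plan([.584,-.0455,.10],-12.4)
E
```

```text
hub disc 6142 [583.4 -44.2  45.4] 0.0115 block 995 (array([584. , -44.1]), 40.0, 13.6, 76.8) 0.0675
seat z 0.3138 circle [478.7 204.9  52.7]
 pin 18926 [514.1 427.1] [0.4906 0.2017 0.3318] 0.3438
 pin 9 [424.7 402.1] [0.4692 0.2003 0.3201] 0.3205
 pin 40 [585.2 477.6] [0.5108 0.191  0.3426] 0.3438
phi -12.4 shift cm [ 6.19  0.56 -0.25] turn [-0.0066  0.0029  0.0032] |deg| 0.5
phi 167.6 shift cm [ 6.19  0.56 -0.25] turn [ 3.135   0.0051 -0.0045] |deg| 179.6
t 2.2 tcp [ 0.5851 -0.0513  0.162 ] jaw yaw -12.78 tilt 0.25 F [-0.26 -0.36 -0.19] w 0.0919 q [-0.088  0.349  1.767 -0.004  1.023  0.137]
```

View pics/w2.png

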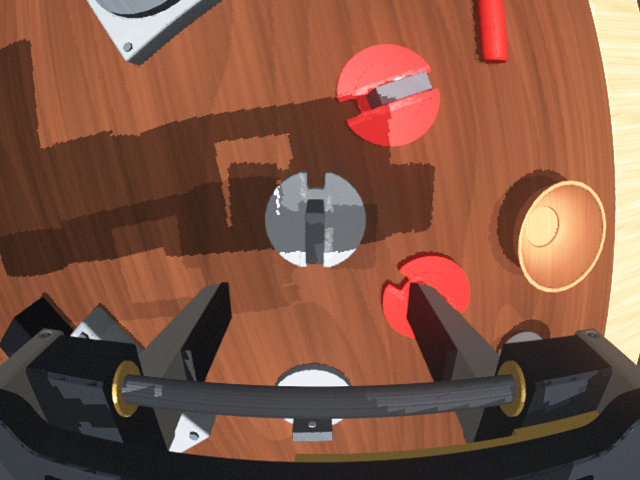

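The wrist view puts the slotted grey hub at (315,219), slots up and down, block across the jaws. It measures (0.584, -0.0443) at 77° with block top 67.5 mm, in agreement with the fixed cameras. Next I descend.

Call:
move_arm(steps=[[[2, 0.6, -0.2], [0, 0, 0], 0], [[4, 0.67, -0.2], [0, 0.003, 0.003], 0], [[6, 0.67, -0.2], [0, 0.003, 0.003], 0], [[8, 0.67, -0.2], [0, 0.003, 0.003], 0], [[9, 0.67, -0.2], [0, 0.003, 0.003], 0], [[10, 0.67, -0.2], [0, 0.003, 0.003], 0], [[11, 0.67, -0.2], [0, 0.003, 0.003], 0], [[11, 0.67, -0.2], [0, 0.003, 0.003], 0], [[11, 0.67, -0.2], [0, 0.003, 0.003], 0], [[11, 0.67, -0.2], [0, 0.003, 0.003], 0]])

```text
clock: 3.2
ee_pos: [0.5853, -0.0448, 0.0526]
tcp_rot: [0.175, 1.563, -0.175]
contact_force: [-0.3, 0.4, 0.3]
gripper_width: 0.092
```

```bash
python3 -c "
from h import *
plan([.584,-.0445,.021],-13)"
```

```text
phi -13 shift cm [ 3.16 -0.   -0.14] turn [0.0038 0.0009 0.0001] |deg| 0.2
phi 167 shift cm [ 3.16 -0.   -0.14] turn [-3.1378e+00 -1.0000e-04  1.4000e-03] |deg| 179.8
t 3.2 tcp [ 0.5853 -0.0448  0.0526] jaw yaw -12.78 tilt 0.05 F [-0.3   0.35  0.35] w 0.092 q [-0.079  0.492  1.838 -0.     0.811  0.145]
```

Call:
move_arm(steps=[[[1.2, 0, -0.1], [0.003, 0, 0], 0], [[2.4, 0, -0.1], [0.003, 0, 0], 0], [[3.1, 0, -0.1], [0.003, 0, 0], 0], [[3.1, 0, -0.1], [0.003, 0, 0], 0], [[3.1, 0, -0.1], [0.003, 0, 0], 1], [[3.1, 0, -0.1], [0.003, 0, 0], 1], [[3.1, 0, -0.1], [0.003, 0, 0], 1], [[3.1, 0, -0.1], [0.003, 0, 0], 1], [[3.1, 0, -0.1], [0.003, 0, 0], 1], [[3.1, 0, -0.1], [0.003, 0, 0], 1]], force=35)

```text
clock: 4.2
ee_pos: [0.5845, -0.0446, 0.0217]
tcp_rot: [0.177, 1.562, -0.178]
contact_force: [-0.7, 0.0, -0.5]
gripper_width: 0.0463
```

```bash
python3 -c "
from h import *
plan([.584,-.0445,.15],-13)"
```

```text
phi -13 shift cm [-1.283e+01 -1.000e-02 -4.000e-02] turn [0.0008 0.0012 0.0001] |deg| 0.1
phi 167 shift cm [-1.283e+01 -1.000e-02 -4.000e-02] turn [-3.1407e+00 -1.0000e-04  1.8000e-03] |deg| 180.0
t 4.2 tcp [ 0.5845 -0.0446  0.0217] jaw yaw -12.95 tilt 0.07 F [-0.73  0.03 -0.51] w 0.0463 q [-0.078  0.537  1.852 -0.     0.751  0.148]
```

Fingers are still closing. I give them more time, then lift.

Call:
move_arm(steps=[[[0, 0, 0], [0, 0, 0], 1], [[0, 0, 0], [0, 0, 0], 1], [[0, 0, 0], [0, 0, 0], 1], [[0, 0, 0], [0, 0, 0], 1], [[0, 0, 0], [0, 0, 0], 1], [[0, 0, 0], [0, 0, 0], 1], [[0, 0, 0], [0, 0, 0], 1], [[0, 0, 0], [0, 0, 0], 1], [[0, 0, 0], [0, 0, 0], 1], [[0, 0, 0], [0, 0, 0], 1]])

```text
clock: 5.2
ee_pos: [0.5843, -0.0445, 0.0217]
tcp_rot: [0.177, 1.563, -0.178]
contact_force: [-1.5, 0.9, 2.5]
gripper_width: 0.0141
```

Call:
move_arm(steps=[[[-1, 0, 0], [0, 0, 0], 1], [[-2.5, 0, 0], [0, 0, 0], 1], [[-4, 0, 0], [0, 0, 0], 1], [[-6, 0, 0], [0, 0, 0], 1], [[-8, 0, 0], [0, 0, 0], 1], [[-10, 0, 0], [0, 0, 0], 1], [[-12, 0, 0], [0, 0, 0], 1], [[-13, 0, 0], [0, 0, 0], 1], [[-13, 0, 0], [0, 0, 0], 1], [[-13, 0, 0], [0, 0, 0], 1]])

```text
clock: 6.2
ee_pos: [0.5839, -0.0445, 0.1516]
tcp_rot: [0.177, 1.563, -0.178]
contact_force: [0.5, -0.7, -3.4]
gripper_width: 0.0136
```

```bash
python3 - <<'E'
from w import *
s=wsnap('w3');cv2.imwrite('pics/w3.png',s["image"][...,::-1])
plan([.4955,.2265,.15],-69)
E
```

```text
phi -69 shift cm [  0.1   24.43 -14.66] turn [ 9.782e-01 -2.000e-04  4.000e-04] |deg| 56.0
phi 111 shift cm [  0.1   24.43 -14.66] turn [-2.1634e+00 -5.0000e-04 -2.0000e-04] |deg| 124.0
t 6.25 tcp [ 0.5836 -0.0445  0.151 ] jaw yaw -12.95 tilt 0.02 F [-0.35 -0.02 -3.8 ] w 0.0136 q [-0.078  0.36   1.779 -0.     1.003  0.148]
```

View pics/w3.png

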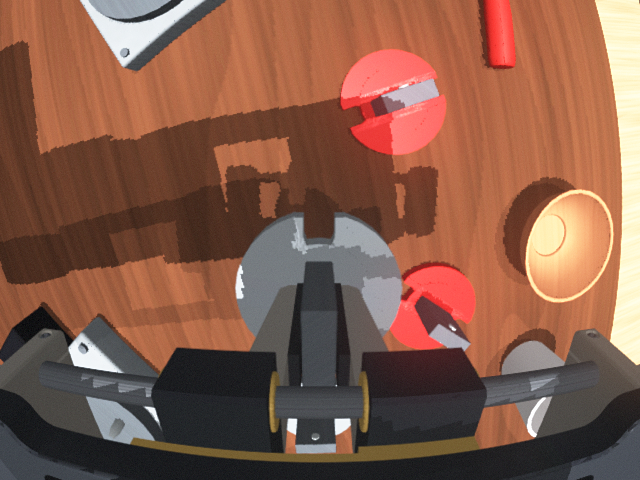

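The hub is held (13.6 mm opening, 3.8 N load), with a slot visible at (319,220). I move to hover above the small table and turn -56°.

Call:
move_arm(steps=[[[0, 2.4, -1.5], [0.1, 0, 0], 1], [[0, 5, -3], [0.2, 0, 0], 1], [[0, 8, -4.8], [0.3, 0, 0], 1], [[0, 11, -6.6], [0.42, 0, 0], 1], [[0, 14, -8.4], [0.54, 0, 0], 1], [[0, 17, -10.2], [0.66, 0, 0], 1], [[0, 20, -12], [0.78, 0, 0], 1], [[0, 22.5, -13.5], [0.88, 0, 0], 1], [[0, 24, -14.4], [0.95, 0, 0], 1], [[0, 24.4, -14.7], [0.978, 0, 0], 1]])

```text
clock: 7.25
ee_pos: [0.4937, 0.2279, 0.1498]
tcp_rot: [0.934, 1.362, -0.937]
contact_force: [1.2, -0.1, -3.6]
gripper_width: 0.014
```

Call:
move_arm(steps=[[[0, 0, 0], [0, 0, 0], 1], [[0, 0, 0], [0, 0, 0], 1], [[0, 0, 0], [0, 0, 0], 1], [[0, 0, 0], [0, 0, 0], 1], [[0, 0, 0], [0, 0, 0], 1], [[0, 0, 0], [0, 0, 0], 1], [[0, 0, 0], [0, 0, 0], 1], [[0, 0, 0], [0, 0, 0], 1], [[0, 0, 0], [0, 0, 0], 1], [[0, 0, 0], [0, 0, 0], 1]])

```text
clock: 8.25
ee_pos: [0.4937, 0.2279, 0.1498]
tcp_rot: [0.934, 1.362, -0.937]
contact_force: [-0.0, 0.9, -2.8]
gripper_width: 0.0138
```

```bash
python3 - <<'E'
from w import *
s=wsnap('w4');cv2.imwrite('pics/w4.png',s["image"][...,::-1])
t=snapshot("top");pickle.dump(t,open("top2.pkl","wb"))
p=s["p"];C=wcloud(s)
m=(abs(C[...,2]-(p[2]-.021+.012))<.006)&(np.hypot(*(C[...,:2]-p[:2]).transpose(2,0,1))<.06)
d=C[m];print("held disc top z",np.median(d[:,2]),"n",len(d))
seat(s,(.4955,.2265))
# base corners screws / pins visible?
q=(C[...,2]>.051)&(C[...,2]<.072)&(np.hypot(C[...,0]-.4955,C[...,1]-.2265)<.06)
k,lab,stt,cen=cv2.connectedComponentsWithStats(q.astype(np.uint8))
for i in range(1,k):
    if stt[i,4]>5: print(cen[i],stt[i,4],C[lab==i].mean(0).round(4))
plan([.4955,.2265,.10],-68.7)
E
```

```text
held disc top z 0.1396067342872557 n 10699
seat z 0.1957 circle [498.7 230.8  23.7]
 pin 1433 [282.8 355.9] [0.4972 0.2436 0.2108] 0.2257
 pin 1443 [354.2 356.1] [0.5061 0.2202 0.2108] 0.2256
 mid [0.5016 0.2319 0.2108] ang 110.91 dist 0.025
[319.78787879 192.09090909] 99 [0.5318 0.2427 0.0571]
phi -68.7 shift cm [4.98 0.13 0.2 ] turn [-0.0058 -0.0003  0.0023] |deg| 0.4
phi 111.3 shift cm [4.98 0.13 0.2 ] turn [3.1358e+00 3.6000e-03 4.0000e-04] |deg| 179.7
t 8.35 tcp [0.4937 0.2279 0.1498] jaw yaw -69.03 tilt 0.13 F [ 0.14 -0.05 -3.27] w 0.0141 q [0.429 0.303 1.867 0.    0.974 1.634]
```

View pics/w4.png

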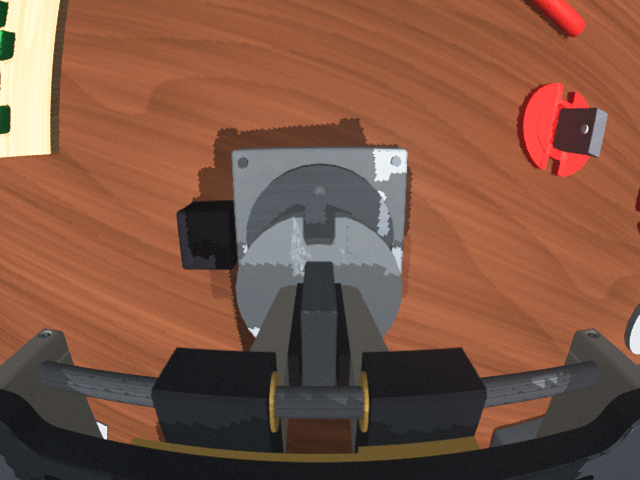

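The slot (319,230) and the far pin (319,192) lie on one image line, so the angle is right. The seat averages (0.4958, 0.2268) across views. I descend to just above the pins and check the held disc's centre against the TCP.

Call:
move_arm(steps=[[[1, 0.1, 0.1], [0, 0, 0], 1], [[2, 0.14, 0.15], [-0.003, 0, 0.002], 1], [[3, 0.14, 0.15], [-0.003, 0, 0.002], 1], [[4, 0.14, 0.15], [-0.003, 0, 0.002], 1], [[5, 0.14, 0.15], [-0.003, 0, 0.002], 1], [[5.7, 0.14, 0.15], [-0.003, 0, 0.002], 1], [[5.7, 0.14, 0.15], [-0.003, 0, 0.002], 1], [[5.7, 0.14, 0.15], [-0.003, 0, 0.002], 1], [[5.7, 0.14, 0.15], [-0.003, 0, 0.002], 1], [[5.7, 0.14, 0.15], [-0.003, 0, 0.002], 1]])

```text
clock: 9.35
ee_pos: [0.4958, 0.2271, 0.0933]
tcp_rot: [0.934, 1.361, -0.933]
contact_force: [1.0, 0.6, -3.4]
gripper_width: 0.0139
```

```bash
python3 - <<'E'
from w import *
s=wsnap('w5');cv2.imwrite('pics/w5.png',cv2.resize(s["image"][130:350,210:430],(600,600),interpolation=cv2.INTER_CUBIC)[...,::-1])
C=wcloud(s);p=s["p"];T=s["T"];L=(C-p)@T   # tool coords
ang=np.deg2rad(21);e=np.array([np.cos(ang),np.sin(ang),0])
sg=np.sign(T[:,1]@e);print("tool y . far dir",sg)
d=L[(abs(C[...,2]-np.median(C[(abs(C[...,2]-(p[2]-.009))<.006)][:,2]))<.004)&(np.hypot(L[...,1],L[...,2])<.06)]
y,z=d[:,1]*sg*1000,d[:,2]*1000
print("disc far edge",np.percentile(y,99.9).round(1),"z range",np.percentile(z,[.1,99.9]).round(1),"slot edges at y 33-40:",[ (z[(abs(y-c)<1)&(z<0)].max().round(1),z[(abs(y-c)<1)&(z>0)].min().round(1)) for c in(33,37,40)],"z at x",np.median(C[...,2][abs(C[...,2]-(p[2]-.009))<.006]).round(4))
q=(C[...,2]>.051)&(C[...,2]<.068)&(np.hypot(C[...,0]-.531,C[...,1]-.241)<.02)
print("pin",q.sum(),C[q].mean(0).round(4),"in tool mm",(L[q].mean(0)*1000).round(1))
plan([.4958,.2268,.066],-68.7)
E
```

```text
tool y . far dir 1.0
disc far edge 42.0 z range [-45.4  43.3] slot edges at y 33-40: [(np.float64(-8.8), np.float64(7.2)), (np.float64(-8.8), np.float64(7.2)), (np.float64(-8.7), np.float64(7.2))] z at x 0.0832
pin 160 [0.5318 0.2431 0.0572] in tool mm [36.1 39.4 -1.9]
phi -68.7 shift cm [ 2.73 -0.01  0.03] turn [-0.0028 -0.0003 -0.0006] |deg| 0.2
phi 111.3 shift cm [ 2.73 -0.01  0.03] turn [ 3.1388e+00 -9.0000e-04  5.0000e-04] |deg| 179.8
t 9.4 tcp [0.4957 0.2271 0.0933] jaw yaw -68.86 tilt 0.04 F [ 0.65  0.45 -3.7 ] w 0.0136 q [0.427 0.38  1.907 0.    0.853 1.628]
```

View pics/w5.png

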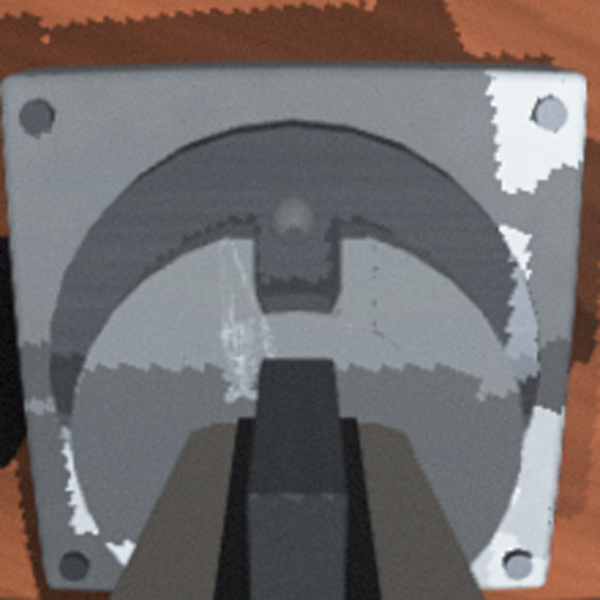

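The crop shows the pin (293,218) about 1 mm left of the slot centre line (298,275), well inside the 3.5 mm clearance. I trim by 1.5 mm along y and -0.8 mm in z, then lower slowly.

Call:
move_arm(steps=[[[0, 0.15, -0.08], [-0.003, 0, 0], 1], [[0, 0.15, -0.08], [-0.003, 0, 0], 1], [[0.3, 0.15, -0.08], [-0.003, 0, 0], 1], [[0.6, 0.15, -0.08], [-0.003, 0, 0], 1], [[0.9, 0.15, -0.08], [-0.003, 0, 0], 1], [[1.2, 0.15, -0.08], [-0.003, 0, 0], 1], [[1.5, 0.15, -0.08], [-0.003, 0, 0], 1], [[1.8, 0.15, -0.08], [-0.003, 0, 0], 1], [[2.0, 0.15, -0.08], [-0.003, 0, 0], 1], [[2.0, 0.15, -0.08], [-0.003, 0, 0], 1]])

```text
clock: 10.4
ee_pos: [0.4966, 0.2283, 0.0729]
tcp_rot: [0.931, 1.363, -0.931]
contact_force: [0.2, -0.7, -3.3]
gripper_width: 0.0135
```

```bash
python3 - <<'E'
from w import *
plan([.4965,.2275,.0667],-68.9)
s=wsnap('w6');t=snapshot("scene")
a=cv2.resize(s["image"][130:350,210:430],(400,400));b=cv2.resize(t["image"][150:260,375:485],(400,400),interpolation=cv2.INTER_CUBIC)
cv2.imwrite('pics/w6.png',np.hstack([a,b])[...,::-1])
E
```

```text
phi -68.9 shift cm [ 0.62 -0.04  0.07] turn [ 0.0037 -0.0003 -0.    ] |deg| 0.2
phi 111.1 shift cm [ 0.62 -0.04  0.07] turn [-3.1379e+00  0.0000e+00 -4.0000e-04] |deg| 179.8
t 10.4 tcp [0.4966 0.2283 0.0729] jaw yaw -68.69 tilt 0.02 F [ 0.18 -0.72 -3.28] w 0.0135 q [0.428 0.412 1.916 0.    0.813 1.627]
```

View pics/w6.png

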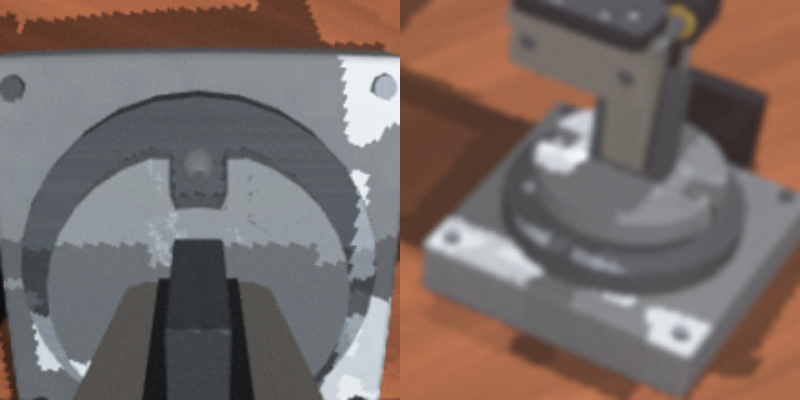

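The pin at (198,162) sits inside the slot, centred, with no added force: the hub is threaded on the pins about 6 mm above the platter. I lower the rest slowly.

Call:
move_arm(steps=[[[0.15, 0, 0], [0, 0, 0], 1], [[0.3, 0, 0], [0, 0, 0], 1], [[0.4, 0, 0], [0, 0, 0], 1], [[0.5, 0, 0], [0, 0, 0], 1], [[0.55, 0, 0], [0, 0, 0], 1], [[0.6, 0, 0], [0, 0, 0], 1], [[0.65, 0, 0], [0, 0, 0], 1], [[0.65, 0, 0], [0, 0, 0], 1], [[0.65, 0, 0], [0, 0, 0], 1], [[0.65, 0, 0], [0, 0, 0], 1]])

```text
clock: 11.5
ee_pos: [0.4969, 0.2284, 0.0668]
tcp_rot: [0.931, 1.362, -0.93]
contact_force: [-0.3, -0.0, -3.8]
gripper_width: 0.0139
```

Call:
move_arm(steps=[[[0.03, 0, 0], [0, 0, 0], 1], [[0.06, 0, 0], [0, 0, 0], 1], [[0.09, 0, 0], [0, 0, 0], 1], [[0.12, 0, 0], [0, 0, 0], 1], [[0.12, 0, 0], [0, 0, 0], 1], [[0.12, 0, 0], [0, 0, 0], 1], [[0.12, 0, 0], [0, 0, 0], 1], [[0.12, 0, 0], [0, 0, 0], 1], [[0.12, 0, 0], [0, 0, 0], 1], [[0.12, 0, 0], [0, 0, 0], 1]])

```text
clock: 12.5
ee_pos: [0.497, 0.2285, 0.0667]
tcp_rot: [0.932, 1.362, -0.93]
contact_force: [-4.1, -1.5, 10.3]
gripper_width: 0.014
```

Contact came at TCP z 0.0667, the value expected for fully home, with 10 N up. I release.

Call:
move_arm(steps=[[[0, 0, 0], [0, 0, 0], 0.6], [[0, 0, 0], [0, 0, 0], 0.6], [[0, 0, 0], [0, 0, 0], 0.6], [[0, 0, 0], [0, 0, 0], 0.6], [[0, 0, 0], [0, 0, 0], 0.6], [[0, 0, 0], [0, 0, 0], 0.6], [[0, 0, 0], [0, 0, 0], 0.6], [[0, 0, 0], [0, 0, 0], 0.6], [[0, 0, 0], [0, 0, 0], 0.6], [[0, 0, 0], [0, 0, 0], 0.6]])

```text
clock: 13.5
ee_pos: [0.497, 0.2284, 0.0666]
tcp_rot: [0.932, 1.362, -0.93]
contact_force: [0.9, 0.4, 0.8]
gripper_width: 0.0364
```

Call:
move_arm(steps=[[[-1, 0, 0], [0, 0, 0], 0.6], [[-2.5, 0, 0], [0, 0, 0], 0.6], [[-4, 0, 0], [0, 0, 0], 0.6], [[-6, 0, 0], [0, 0, 0], 0.6], [[-8, 0, 0], [0, 0, 0], 0.6], [[-10, 0, 0], [0, 0, 0], 0.6], [[-12, 0, 0], [0, 0, 0], 0.6], [[-13, 0, 0], [0, 0, 0], 0.6], [[-13, 0, 0], [0, 0, 0], 0.6], [[-13, 0, 0], [0, 0, 0], 0.6]])

```text
clock: 14.5
ee_pos: [0.4966, 0.2282, 0.1963]
tcp_rot: [0.931, 1.362, -0.93]
contact_force: [0.3, 0.3, 0.4]
gripper_width: 0.0363
```

```bash
python3 - <<'E'
from w import *
plan([.4965,.2275,.2],-68.9)
s=wsnap('w7');t=snapshot("scene")
hub(s,(.496,.2275),.045)
C=cloud(t)
near=np.hypot(C[...,0]-.496,C[...,1]-.2275)<.03
b=C[near&(abs(C[...,2]-.113)<.006)];print("scene block",len(b),rect(b) if len(b)>3 else 0,b[:,2].max())
W=wcloud(s)
for u,v in():pass
rr=np.hypot(W[...,0]-.496,W[...,1]-.2275);d=W[(rr<.044)&(rr>.012)&(abs(W[...,2]-.057)<.004)]
A=np.c_[d[:,:2],np.ones(len(d))];c=np.linalg.lstsq(A,d[:,2],rcond=None)[0];print("disc tilt deg",np.rad2deg(np.arctan(np.hypot(c[0],c[1]))))
q=(rr<.05)&(W[...,2]>.0595)&(W[...,2]<.07)&(rr>.028)
k,lab,stt,cen=cv2.connectedComponentsWithStats(q.astype(np.uint8))
for i in range(1,k):
    if stt[i,4]>8: print("pin?",cen[i].round(),stt[i,4],W[lab==i].mean(0).round(4))
a=cv2.resize(s["image"][150:310,240:400],(400,400),interpolation=cv2.INTER_CUBIC);b=cv2.resize(t["image"][150:260,375:485],(400,400),interpolation=cv2.INTER_CUBIC)
cv2.imwrite('pics/w7.png',np.hstack([a,b])[...,::-1])
E
```

```text
phi -68.9 shift cm [-0.37 -0.04  0.06] turn [ 0.0037 -0.0003 -0.0005] |deg| 0.2
phi 111.1 shift cm [-0.37 -0.04  0.06] turn [-3.1379e+00  8.0000e-04 -5.0000e-04] |deg| 179.8
t 14.5 tcp [0.4966 0.2282 0.1963] jaw yaw -68.69 tilt 0.03 F [0.26 0.3  0.4 ] w 0.0363 q [0.428 0.251 1.821 0.    1.069 1.627]
hub disc 6446 [495.7 229.   45.5] 0.0565 block 1074 (array([496.2, 229.4]), 40.0, 14.0, 21.6) 0.1124
scene block 174 (array([497.4, 226.4]), 40.2, 18.0, 19.0) 0.11486955085686379
disc tilt deg 0.09687156464067988
pin? [318. 189.] 20 [0.5306 0.2429 0.0608]
```

View pics/w7.png

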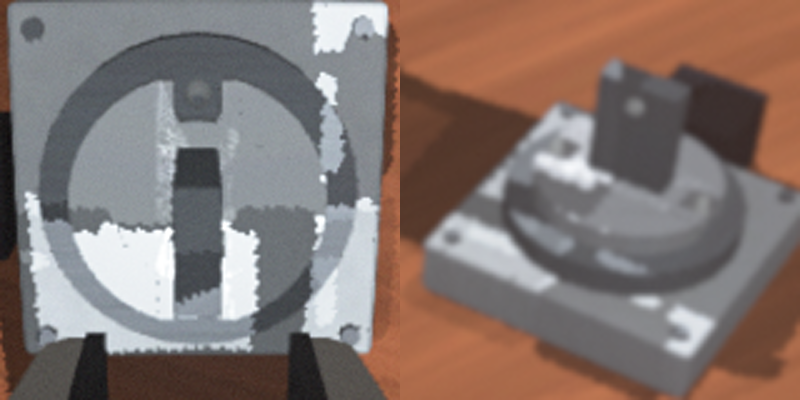

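The hub lies flat with a pin in its slot (198,92), disc top at 56.5 mm (57 expected), tilt 0.1°, axis 21.6° against the pins' 21.3°. I hand in.

```bash
python3 -c "
from h import *
print(manip.close_job())"
```

```text
the job is handed in; nothing more can be done
None
```

The keyed grey hub is on the small rotary table, and the job was handed in at about 14.5 s of the 35 s allowed. I gripped it by its block, turned it about -56°, threaded it over both pins and lowered it until it touched (about 10 N). I then let go and raised the arm clear.

| Last check | Measured | Expected |
|---|---|---|
| Disc top height | 56.5 mm | 57 mm |
| Block top height | 112.4 mm | 113 mm |
| Disc tilt | 0.1° | under 5° |
| Block angle, wrist camera | 21.6° | 21.3° (pins), within 10° |
| Block centre, wrist camera | (0.496, 0.229) | seat about (0.496, 0.227), within 10 mm |

- **Disagreement:** the scene camera, which saw only 174 points, put the block at 19.0° and (0.497, 0.226). That is also within the limits.
- **Second pin:** I saw the far pin inside its keyway in the wrist picture. The other pin I did not see on its own; I take it to be in place because the disc lies flat at full depth.
- **Plain hub:** the arm never went near it, but I did not measure its position again at the end.

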